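# Set out a spotted sample plate for pick-up

## Robot

A 6-joint arm with a two-finger parallel gripper is mounted at the origin on a cart in front of the work surface, level with it; the furniture and walls round the work are solid. World frame = base frame: x ahead of the robot, y to its left, z up, the work surface at z = 0. Lengths are in m, angles in rad, forces in N, time in s.
With the tool pointing down it reaches from about 0.275 to 0.825 m from the base axis. Payload 4.9 kg.
Tool frame: the origin (TCP) lies midway between the tips of the shut fingers; the grasp point (between the pads) lies 19 mm behind it (bot.grip_depth is the distance from the TCP to the grasp point, in m); y points along the fingers, x is the direction in which the jaws open and shut, and the axes are right-handed (so a half turn about y gives the same grasp; the last joint's range is limited). The gripper opens to 85 mm and grips with 20 to 120 N. Pads are 22 mm wide; open, the fingers measure 114 mm over their backs; the gripper's body (76 mm by 85 mm) begins 54 mm behind the grasp point. The pads swing forward as they close: fully open they stand 13 mm farther back than shut.
Start: joints at [1.19, 0.326, -0.193, 1.052, 0, 1.437], TCP at [0.134, 0.533, 0.231] pointing down, gripper open.
Joint ranges: [-2.65, 2.65], [-0.97, 1.79], [-1.3, 1.35], [-1.93, 2.1], [-1.47, 1.37], [-3.14, 3.14]. Speed limits (rad/s): [2.57, 2.57, 3.14, 3.14, 3.14, 3.14].

## Interface

Orientations are given as a unit quaternion [w, x, y, z].
In Python, from cell import bot gives the robot as it stands. Calls block until the motion is done:
- bot.move_pose(position, orientation): joint-space move of the TCP to a pose.
- bot.move_linear(position, speed=0.15, rotation=None, until_force=None): straight line of the TCP; rotation=None keeps the orientation; speed is the mean speed in m/s. With until_force (N) it stops when the force on the tool has changed by that much, and returns True; else False.
- bot.goto_joints(angles): joint-space move.
- bot.set_gripper(opening, grasp_force=None): opening from 0.0 (shut) to 1.0 (fully open); grasp_force is the grip in N (None keeps the last); returns when the fingers have stopped.
- bot.wait(seconds).
- bot.solve_ik(position, orientation): joint angles nearest the present ones, or None.
- bot.camera(name): name is "side" or "top" or "wrist"; returns the picture (384x512x3 uint8, red, green, blue); there is no depth.
- bot.calibration(name): a dict with "mtx" (3x3 intrinsics, pixels), "extrinsics" (4x4, takes a point from world to camera coordinates); the wrist camera has in their place "hand_eye" (4x4, takes a point from camera to tool coordinates, whose origin is the TCP and whose axes are the tool frame's). Camera axes: x right, y down, z forward; pixel columns grow to the right and rows downward; lengths in m; the calibration is good to about 2 mm. A picture is of the moment at which its call begins: read the wrist's pose just before it. calibration takes no time and is no camera call.
A pose or a line that the arm cannot do raises bot.PlanningError and nothing moves.
- bot.close_job(): hands the job in, once; it reports no verdict.
Trained networks look in the newest picture that a camera, given by its name, has taken for a name from the list of things; names that differ only in an ending like _2 or _b are one class to them, and where a whole thing is asked for, a point or a joint stands for the part that bears it (a point fixed in the world has none). Each returns a list of dicts, best first, with "confidence" (0 to 1); they miss things now and then, are a little off and sometimes report something else, mostly with a low value. They report only what shows in the picture. A call takes as long as a camera call. They do not tell look-alikes from the thing itself.
- bot.search_frame(camera, thing): "bbox" ([left, top, width, height] in pixels, round what is visible of it).
Readings, each from a call of its own:
- bot.read_clock(): time.
- bot.read_joint_positions(): joint angles.
- bot.read_joint_vel(): joint speeds.
- bot.read_joint_efforts(): joint torques, N m.
- bot.read_position(): TCP position.
- bot.read_tool_rot(): TCP orientation.
- bot.read_ft_force(): force on the tool from outside, world axes, zero at the start.
- bot.read_moment(): the same for the moment, N m.
- bot.read_gripper_width(): opening from 0.0 (shut) to 1.0 (fully open).
Only numpy, scipy, OpenCV 4.12 (cv2) and the standard library are available. Lean on these libraries where they do the work, as an engineer would, in place of code of your own. Each camera call takes 0.05 s, during which the arm holds its last target.

## Task

The steel sample plate lies in the blue spotting block, held in by the turn catch on the block's front face. With the fingertips, turn the catch fully down to the robot's left, then push the plate from its rear edge along the guide rails until its plain front margin sticks out over the front lip by about 25 mm with all the spots still over the block, so that a colleague can take it by its edge, and leave it lying flat there. Do not pick anything up, touch the plate nowhere but at its rear edge, and leave the vials and the syringe beside the block alone.

Things in the scene. Friction and masses are not known exactly. Their poses are not given: they have to be found in the camera images.
- block: blue aluminium spotting block, fixed, 150 (x) by 114 (y) mm, deck 55 mm above the bench. Origin: centre of its underside; x points from the front face (robot's side, x = -75 mm) to the rear end (+75 mm), y left, z up. Black guide rails on the deck along x at |y| = 42 to 57 mm rise 9 mm above it
- lip (a point): middle of the front lip of the block at deck height (55 mm above the bench); axes as the block's
- slot (a point): middle of the floor of the thumb slot in the deck, at the block's open rear end (x = +75 mm), 40 mm above the bench. The slot is 46 mm wide and 15 mm deep and runs from there 80 mm forward, under the plate's rear edge, so that fingertips can reach lower than the plate behind it; axes as the block's
- catch (a joint): turn catch on the block's front face: steel bar 13 mm wide, 6 thick, turning in the plane of that face about a screw at mid-width, 37 mm above the bench. 0 = upright, its end 24 mm above the deck, in front of the plate; grows to 1.57 rad = level to the left (block's +y) against a stop, below the deck. Starts at 0 to 0.3; about 1.2 N at the peg turns it, and it stays where left
- peg (a point): centre of the black thumb peg of the catch, 11 mm in diameter and 18 mm long, standing forward (block's -x) from the bar's end; 36 mm from the catch's screw, its centre 19 mm in front of the block's front face
- plate: thin steel sample plate, loose, 110 (x) by 80 (y) by 6 mm, about 0.36 kg, flat on the deck between the rails (about 2 mm play each side). Origin: centre of its underside; x points to its rear edge. Round spots cover its face except a plain 30 mm margin at the front, bounded by an engraved line. It starts 6 to 28 mm behind the lip
- plate_front (a point): middle of the plate's front edge, half-way up its thickness (55 mm from the plate's origin along -x)
- plate_rear (a point): middle of the plate's rear edge, half-way up its thickness
- hs_vial_1: glass vial with white cap, 23 mm in diameter, 74 mm tall, standing beside the block; bystander. Origin at the centre of its foot
- hs_vial_3: glass vial with white cap and amber filling, 23 mm in diameter, 74 mm tall, standing beside the block; bystander. Origin at the centre of its foot
- microsyringe: glass syringe, 212 mm long, 31 mm wide and 16 mm high, lying beside the block on the other side from the vials; bystander. Origin at the centre of its underside
Mind the look-alikes: they are no part of the job. There is more than one size of the plate; the job needs the larger.

How it is judged:
By the outcome, as a careful person would: the job done as asked, in the order asked, and still so for the second after the job is handed in, with the robot touching nothing.
It also fails if it takes over 64 s, if anything falls off the work surface, if the arm or the gripper's body presses on something with over 40 N, if the wrist force passes 120 N, or if a joint passes its speed limit or range.

## Working session

There is one attempt and no reset: what is moved stays moved. The work goes in short steps, each a Python script; the robot and the scene stay as the last script left them, time stands still between calls to the robot, and variables do not carry over. Pictures are saved under pics/ and viewed, and the job is handed in when it is done.

```bash
mkdir -p pics; ls
python3 - <<'E'
from cell import bot
import cv2,numpy as np
np.set_printoptions(precision=4,suppress=True)
for n in ["side","top","wrist"]:
    im=bot.camera(n); cv2.imwrite(f"pics/{n}0.png",im[:,:,::-1])
    c=bot.calibration(n); print(n,c)
print(bot.read_clock(),bot.read_position(),bot.read_tool_rot())
for n in ["side","top"]:
    for t in ["block","plate","catch","peg","hs_vial_1","microsyringe"]:
        print(n,t,[(d['bbox'],round(d['confidence'],2)) for d in bot.search_frame(n,t)])
E
```

```text
pics
side {'mtx': array([[386.9309,   0.    , 258.9426],
       [  0.    , 386.9309, 190.6139],
       [  0.    ,   0.    ,   1.    ]]), 'extrinsics': array([[-0.9315, -0.363 , -0.0221,  0.5354],
       [-0.152 ,  0.444 , -0.883 ,  0.1358],
       [ 0.3303, -0.8192, -0.4688,  0.7398],
       [ 0.    ,  0.    ,  0.    ,  1.    ]])}
top {'mtx': array([[430.9309,   0.    , 257.2773],
       [  0.    , 430.9309, 194.0186],
       [  0.    ,   0.    ,   1.    ]]), 'extrinsics': array([[-0.0075, -1.    ,  0.0044,  0.0385],
       [-0.9853,  0.0067, -0.1705,  0.593 ],
       [ 0.1705, -0.0056, -0.9853,  0.8958],
       [ 0.    ,  0.    ,  0.    ,  1.    ]])}
wrist {'mtx': array([[267.74  ,   0.    , 254.2159],
       [  0.    , 267.74  , 194.6954],
       [  0.    ,   0.    ,   1.    ]]), 'hand_eye': array([[ 1.    ,  0.0012,  0.0008,  0.0004],
       [-0.0004, -0.2982,  0.9545, -0.142 ],
       [ 0.0014, -0.9545, -0.2982,  0.0769],
       [ 0.    ,  0.    ,  0.    ,  1.    ]])}
0.15 [0.1342 0.5329 0.2307] [-0.5575  0.558   0.4343 -0.4351]
side block [([229.9, 181.9, 82.7, 52.0], 0.58)]
side plate [([246.7, 187.9, 50.4, 16.7], 0.73), ([186.5, 242.9, 41.4, 17.7], 0.6)]
side catch [([296.6, 189.5, 11.5, 17.1], 0.54)]
side peg [([299.0, 185.4, 13.4, 22.5], 0.63)]
side hs_vial_1 [([245.9, 219.0, 16.0, 35.7], 0.7), ([270.5, 223.2, 10.1, 32.7], 0.56)]
side microsyringe []
top block [([227.0, 174.2, 71.6, 86.1], 0.8)]
top plate [([237.5, 190.1, 51.1, 58.3], 0.83), ([177.6, 171.1, 30.5, 35.1], 0.61)]
top catch [([268.5, 248.7, 7.0, 13.0], 0.66)]
top peg [([272.5, 248.8, 6.3, 9.7], 0.41)]
top hs_vial_1 []
top microsyringe [([320.8, 176.8, 28.2, 61.5], 0.48)]
```

Run:
```python
import cv2
t=cv2.imread("pics/top0.png"); s=cv2.imread("pics/side0.png")
cv2.imwrite("pics/topc.png",cv2.resize(t[150:290,160:370],None,fx=3.8,fy=3.8,interpolation=cv2.INTER_CUBIC))
cv2.imwrite("pics/sidec.png",cv2.resize(s[160:280,170:340],None,fx=4.6,fy=4.6,interpolation=cv2.INTER_CUBIC))
```

```text
(no output)
```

View pics/top0.png

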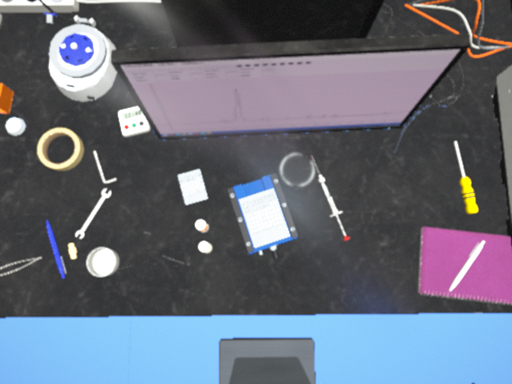

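View pics/side0.png

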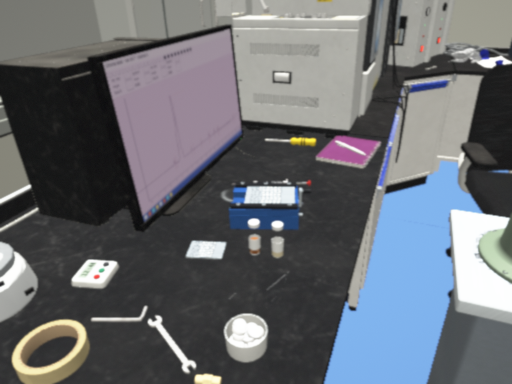

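```bash
ls pics
```

```text
side0.png
sidec.png
top0.png
topc.png
wrist0.png
```

View pics/topc.png

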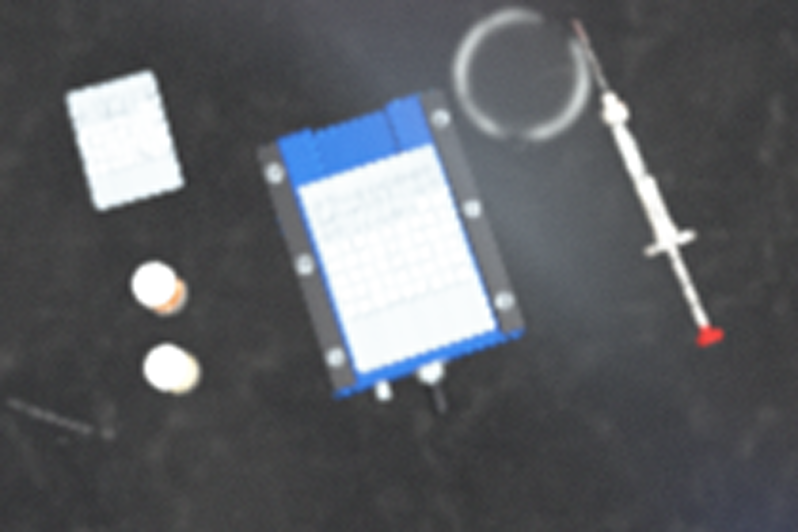

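View pics/sidec.png

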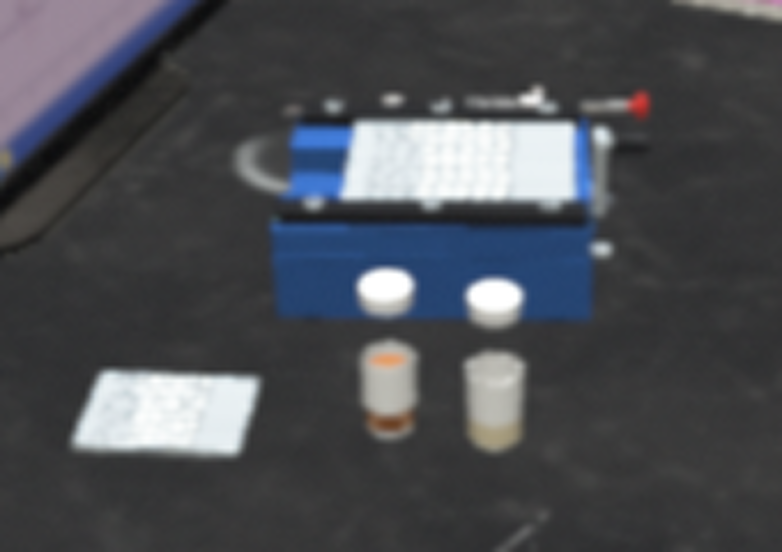

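```bash
cat > h.py <<'E'
from cell import bot
import cv2,numpy as np
from scipy.spatial.transform import Rotation as R
np.set_printoptions(precision=4,suppress=True)
def Rq(q): return R.from_quat([q[1],q[2],q[3],q[0]])
def qR(r):
    q=r.as_quat(); return [q[3],q[0],q[1],q[2]]
def ray(cal,px,z,E=None):
    E=cal["extrinsics"] if E is None else E
    d=np.linalg.inv(cal["mtx"])@[px[0],px[1],1]
    Rc=E[:3,:3].T; o=-Rc@E[:3,3]; d=Rc@d
    return o+d*(z-o[2])/d[2]
def proj(cal,P,E=None):
    E=cal["extrinsics"] if E is None else E
    P=np.atleast_2d(P); c=P@E[:3,:3].T+E[:3,3]; u=c@cal["mtx"].T
    return u[:,:2]/u[:,2:]
def wristE(p,q,cal):
    T=np.eye(4);T[:3,:3]=Rq(q).as_matrix();T[:3,3]=p
    return np.linalg.inv(T@cal["hand_eye"])
# tool: fingers (tool y) along direction f, jaw opening x along j
def tool(f,j):
    f=np.array(f,float);f/=np.linalg.norm(f); j=np.array(j,float); j-=f*(j@f); j/=np.linalg.norm(j)
    return R.from_matrix(np.c_[j,f,np.cross(j,f)])
E
python3 - <<'E'
from h import *
c=bot.calibration("top")
f=lambda x,y:(160+x/3.8,150+y/3.8)
for n,p,z in [("FL",(335,397),.055),("FR",(525,332),.055),("RLrail",(258,148),.064),("RRrail",(440,90),.064),("plFL",(358,376),.061),("plFR",(497,333),.061),("plRL",(298,186),.061),("plRR",(430,145),.061),("peg",(440,405),.073),("pegbase",(430,372),.073),("stop",(383,392),.037),("v3",(158,285),.074),("v1",(170,367),.074),("syr end",(710,337),.008),("syr tip",(577,22),.005),("smallplate",(125,140),.0)]:
    print(n,ray(c,f(*p),z))
print(Rq(bot.read_tool_rot()).as_matrix())
E
```

```text
FL [0.4617 0.0547 0.055 ]
FR [ 0.4974 -0.0529  0.055 ]
RLrail [0.6026 0.098  0.064 ]
RRrail [ 0.6358 -0.0064  0.064 ]
plFL [0.4731 0.0417 0.061 ]
plFR [ 0.4965 -0.0366  0.061 ]
plRL [0.581  0.0753 0.061 ]
plRR [ 0.6042 -0.0004  0.061 ]
peg [ 0.4563 -0.0034  0.073 ]
pegbase [0.4744 0.0019 0.073 ]
stop [0.4649 0.0275 0.037 ]
v3 [0.5236 0.1527 0.074 ]
v1 [0.4782 0.1454 0.074 ]
syr end [ 0.4969 -0.1676  0.008 ]
syr tip [ 0.6912 -0.0945  0.005 ]
smallplate [0.62   0.1833 0.    ]
[[ 0.2443  0.     -0.9697]
 [ 0.9697  0.      0.2443]
 [ 0.0001 -1.     -0.    ]]
```

View pics/wrist0.png

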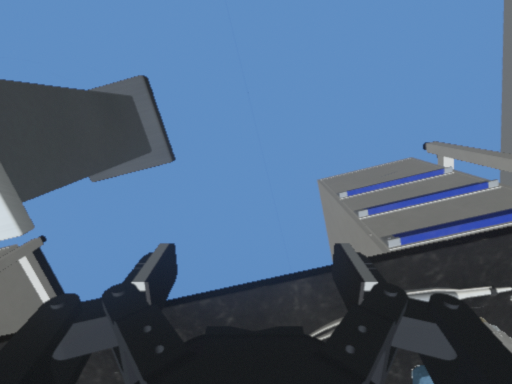

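Candidates: the plate in the block at top px (265,219), which is larger and the one I want, and the small look-alike plate on the bench at (192,187). The vials are at (201,226) and (205,246), and the syringe is at (333,208). The peg stands at about (275,254), near upright. Next I'll take a close wrist view.

```bash
cat >> h.py <<'E'
yaw=np.deg2rad(18.3)
lip=np.array([.4796,.0009])
def setb(l,y):
    global lip,yaw; lip=np.array(l);yaw=y
def W(x,y,z): # coords rel. to lip, block axes
    c,s=np.cos(yaw),np.sin(yaw); return np.array([lip[0]+c*x-s*y, lip[1]+s*x+c*y, z])
def Bk(P):
    c,s=np.cos(yaw),np.sin(yaw); d=np.array(P[:2])-lip; return np.array([c*d[0]+s*d[1],-s*d[0]+c*d[1],P[2]])
def Q(): return qR(tool([0,0,-1],[-np.sin(yaw),np.cos(yaw),0]))
def shot(n):
    p=bot.read_position();q=bot.read_tool_rot();im=bot.camera("wrist")
    cv2.imwrite(f"pics/{n}.png",im[:,:,::-1]); np.savez(f"pics/{n}.npz",p=p,q=q); return im
E
python3 - <<'E'
from h import *
print(bot.solve_ik(W(0.02,0,.16),Q()))
bot.set_gripper(0.0)
bot.move_pose(W(0.02,0,.2),Q())
bot.move_linear(W(0.02,0,.16)); 
shot("w1")
bot.move_linear(W(-.05,0,.16)); shot("w2")
print(bot.read_clock(),bot.read_position())
E
```

```text
[-0.1337  0.2954 -0.433   0.8424  0.     -0.4531]
4.9333 [ 0.4337 -0.0149  0.1607]
```

View pics/w1.png

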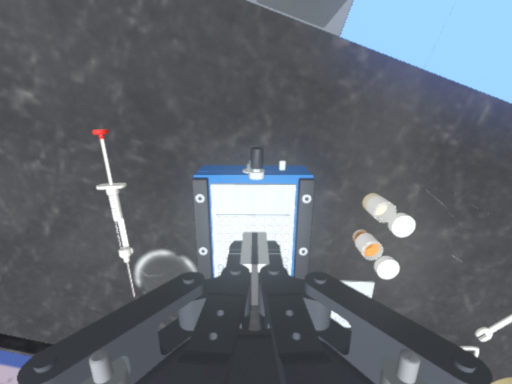

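View pics/w2.png

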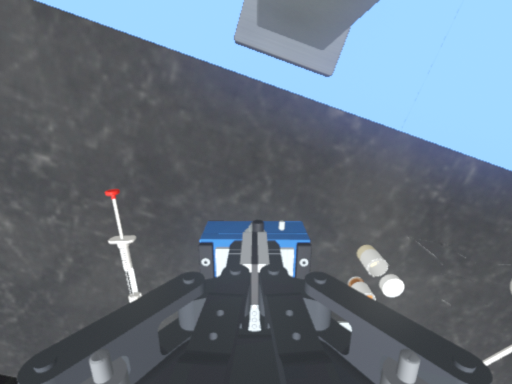

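Run:
```python
import cv2
t=cv2.imread("pics/w1.png")
cv2.imwrite("pics/w1c.png",cv2.resize(t[140:290,180:330],None,fx=4,fy=4,interpolation=cv2.INTER_CUBIC))
```

```text
(no output)
```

View pics/w1c.png

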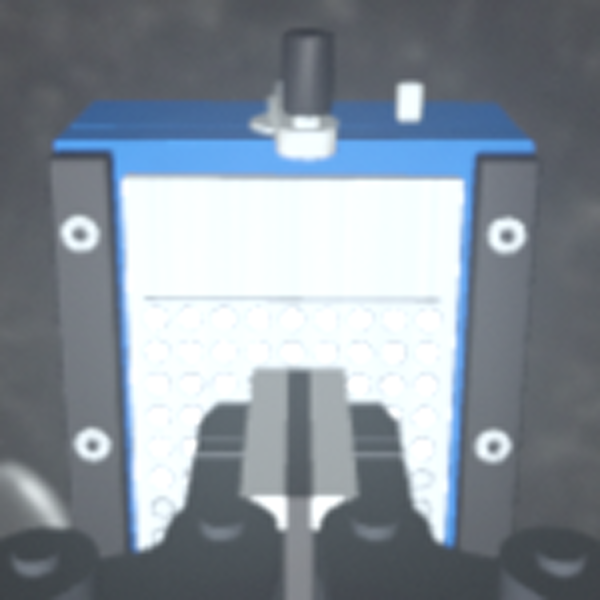

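Run:
```python
from h import *
d=np.load("pics/w1.npz");c=bot.calibration("wrist");E=wristE(d['p'],d['q'],c)
f=lambda x,y:(180+x/4-.375,140+y/4-.375)
for n,p,z in [("FL",(537,140),.055),("FR",(52,140),.055),("railFLin",(476,155),.064),("railFRin",(110,155),.064),("scrFL",(507,236),.064),("scrFR",(79,234),.064),("scrRL",(493,446),.064),("scrRR",(92,444),.064),("plFL",(464,178),.061),("plFR",(122,178),.061),("pegtipcen",(307,33),.073),("pegbase",(307,120),.073),("stop",(409,100),.037),("tip",(297,370),.16),("line",(291,298),.061)]:
    P=ray(c,f(*p),z,E); print(n,P,Bk(P))
c=bot.calibration("top")
print(Bk(ray(c,(160+275/3.8,150+173/3.8),.064)))
```

```text
FL [0.4617 0.056  0.055 ] [0.0003 0.0579 0.055 ]
FR [ 0.4979 -0.0526  0.055 ] [ 0.0006 -0.0566  0.055 ]
railFLin [0.4681 0.0415 0.064 ] [0.0018 0.0421 0.064 ]
railFRin [ 0.4945 -0.0379  0.064 ] [ 0.002  -0.0415  0.064 ]
scrFL [0.484  0.0554 0.064 ] [0.0213 0.0504 0.064 ]
scrFR [ 0.5151 -0.0397  0.064 ] [ 0.021  -0.0497  0.064 ]
scrRL [0.5363 0.0725 0.064 ] [0.0763 0.0502 0.064 ]
scrRR [ 0.5673 -0.0224  0.064 ] [ 0.0759 -0.0497  0.064 ]
plFL [0.4746 0.0415 0.061 ] [0.008  0.0401 0.061 ]
plFR [ 0.4998 -0.034   0.061 ] [ 0.0082 -0.0395  0.061 ]
pegtipcen [ 0.453  -0.0044  0.073 ] [-0.027   0.0033  0.073 ]
pegbase [0.4708 0.0016 0.073 ] [-0.0082  0.0034  0.073 ]
stop [0.465  0.0269 0.037 ] [-0.0057  0.0293  0.037 ]
tip [0.489  0.0053 0.16  ] [0.0104 0.0013 0.16  ]
line [0.5158 0.0127 0.061 ] [ 0.0381 -0.0001  0.061 ]
[0.1304 0.0489 0.064 ]
```

```bash
python3 - <<'E'
from h import *
q=Q()
bot.move_linear(W(-.022,-.020,.11))
bot.move_linear(W(-.022,-.020,.056))
print(bot.read_ft_force())
print(bot.move_linear(W(-.022,.016,.056),speed=.04,until_force=15),Bk(bot.read_position()),bot.read_ft_force())
bot.move_linear(W(-.022,.012,.056)); bot.move_linear(W(-.022,.012,.12)); shot("w3")
print(bot.read_clock())
E
python3 - <<'E'
import cv2
t=cv2.imread("pics/w3.png")
cv2.imwrite("pics/w3c.png",cv2.resize(t[120:290,150:350],None,fx=3.5,fy=3.5,interpolation=cv2.INTER_CUBIC))
E
```

```text
[0.4547 0.4067 0.178 ]
False [-0.0221  0.0162  0.0559] [0.2236 0.5458 0.2865]
7.925
```

View pics/w3c.png

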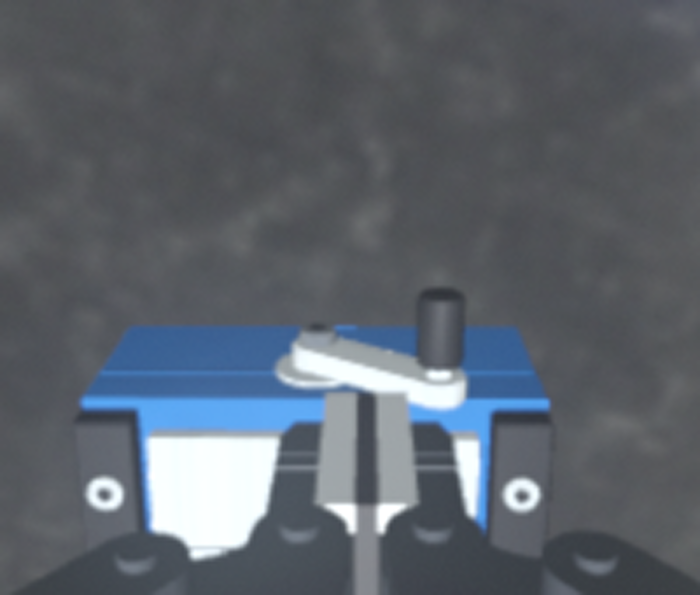

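The catch has turned partway to the left, with the peg at w3 px (276,213). Next I'll press it down to the stop.

```bash
python3 - <<'E'
from h import *
d=np.load("pics/w3.npz");c=bot.calibration("wrist");E=wristE(d['p'],d['q'],c)
print(Bk(ray(c,(150+440/3.5,120+325/3.5),.062,E)))
bot.move_linear(W(-.022,.033,.085))
print(bot.move_linear(W(-.022,.033,.036),speed=.03,until_force=8),Bk(bot.read_position()),bot.read_ft_force())
bot.move_linear(W(-.022,.033,.09)); 
bot.move_linear(W(-.03,0,.14)); shot("w4")
print(bot.read_clock())
E
python3 - <<'E'
import cv2
t=cv2.imread("pics/w4.png")
cv2.imwrite("pics/w4c.png",cv2.resize(t[120:290,150:350],None,fx=3.5,fy=3.5,interpolation=cv2.INTER_CUBIC))
E
```

```text
[-0.0211  0.0302  0.062 ]
True [-0.022   0.0331  0.0419] [-3.4168  0.4424 11.4594]
10.725
```

View pics/w4c.png

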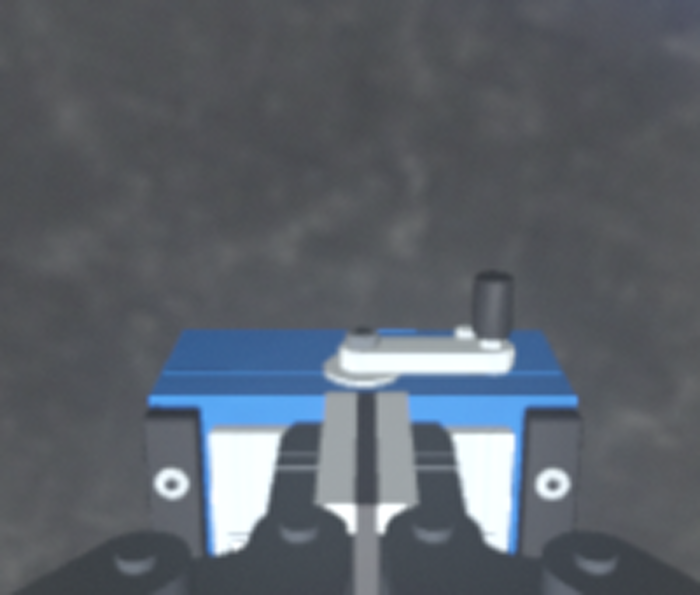

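Run:
```python
from h import *
bot.move_linear(W(-.03,0,.16)); bot.move_linear(W(.142,0,.13),speed=.2)
print(shot("w5").shape)
bot.move_linear(W(.142,0,.048),speed=.08)
print(bot.read_ft_force())
print(bot.move_linear(W(.103,0,.048),speed=.04,until_force=15),Bk(bot.read_position()),bot.read_ft_force())
shot("w6"); im=bot.camera("top"); cv2.imwrite("pics/top6.png",im[:,:,::-1])
print(bot.read_clock())
t=cv2.resize(im[160:280,210:330,::-1],None,fx=4,fy=4,interpolation=cv2.INTER_CUBIC)
w=cv2.imread("pics/w6.png")
cv2.imwrite("pics/c6.png",np.hstack([t,cv2.resize(w,None,fx=.6,fy=.6)[:0].reshape(480,0,3) if 0 else t[:,:1]]))
```

```text
(384, 512, 3)
[-0.4198 -0.2959 -0.2312]
False [0.1028 0.0001 0.0479] [0.7521 0.2723 0.3505]
14.4833
```

View pics/c6.png

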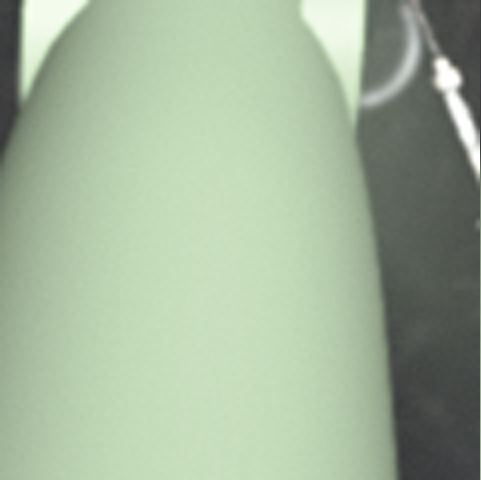

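View pics/w6.png

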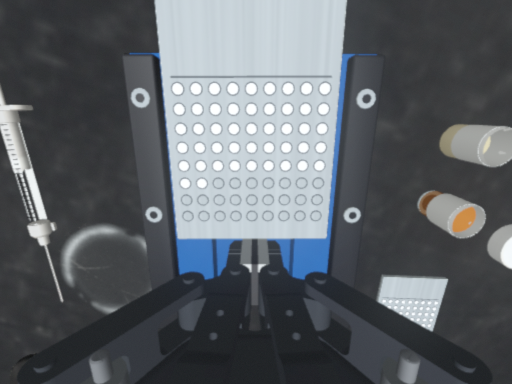

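Run:
```python
from h import *
t=cv2.imread("pics/w6.png")
cv2.imwrite("pics/w6c.png",cv2.resize(t[30:270,110:390],None,fx=2.4,fy=2.4,interpolation=cv2.INTER_CUBIC))
d=np.load("pics/w6.npz");c=bot.calibration("wrist");E=wristE(d['p'],d['q'],c)
for n,p,z in [("line",(251,77),.061),("lineL",(171,77),.061),("lineR",(331,77),.061),("rearL",(177,239),.061),("rearR",(326,239),.061),("lipR",(360,54),.055),("lipL",(146,54),.055),("scr1",(366,99),.064),("scr2",(140,98),.064)]:
    print(n,Bk(ray(c,p,z,E)))
```

```text
line [ 0.0118 -0.0007  0.061 ]
lineL [ 0.0118 -0.0362  0.061 ]
lineR [0.0117 0.0349 0.061 ]
rearL [ 0.0912 -0.0402  0.061 ]
rearR [0.0912 0.0391 0.061 ]
lipR [0.0014 0.0488 0.055 ]
lipL [ 0.0016 -0.0483  0.055 ]
scr1 [0.021  0.0504 0.064 ]
scr2 [ 0.0208 -0.0498  0.064 ]
```

View pics/w6c.png

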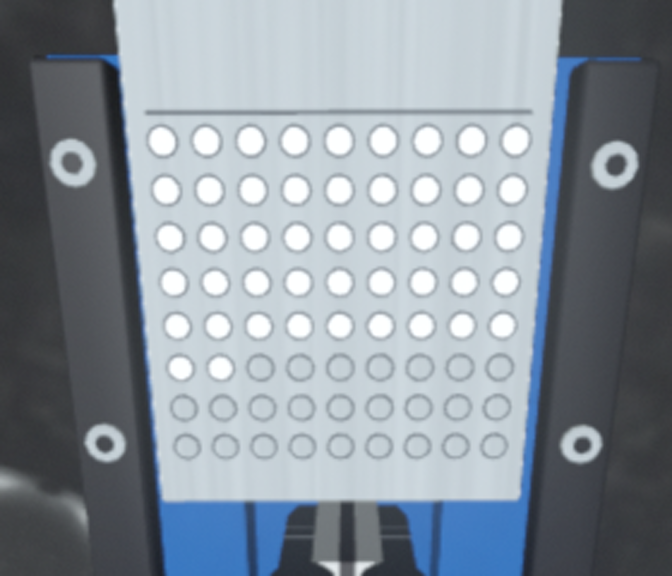

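Run:
```python
from h import *
print(bot.move_linear(W(.0965,0,.048),speed=.02,until_force=15),Bk(bot.read_position()))
bot.move_linear(W(.110,0,.048),speed=.05); shot("w7")
print(bot.read_clock())
t=cv2.imread("pics/w7.png")
cv2.imwrite("pics/w7c.png",cv2.resize(t[0:270,110:390],None,fx=2.2,fy=2.2,interpolation=cv2.INTER_CUBIC))
```

```text
False [0.096 0.    0.048]
15.425
```

View pics/w7c.png

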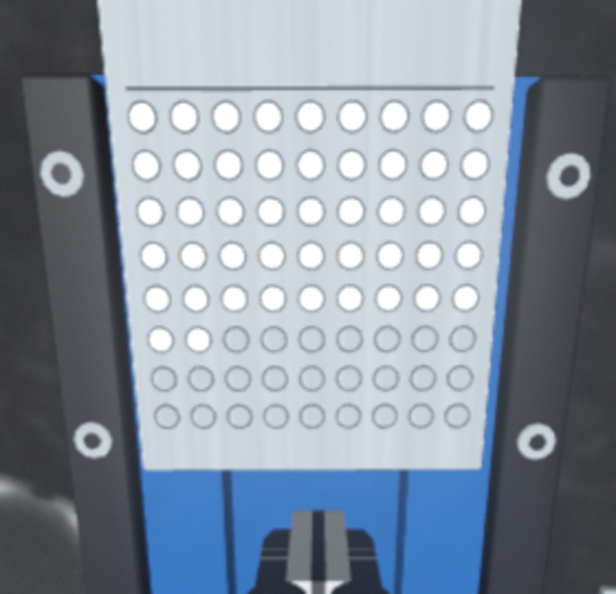

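Run:
```python
from h import *
bot.move_linear(W(.13,0,.048),speed=.1)
bot.move_linear(W(.13,0,.16),speed=.15)
bot.move_linear(W(.06,0,.2),speed=.15); shot("w8")
d=np.load("pics/w7.npz");c=bot.calibration("wrist");E=wristE(d['p'],d['q'],c)
f=lambda x,y:(110+x/2.2-.27,y/2.2-.27)
for n,p,z in [("lineL",(127,88),.061),("lineR",(494,88),.061),("rearL",(145,469),.061),("rearR",(481,469),.061),("lip",(30,77),.055),("scr1",(62,174),.064),("scr2",(568,176),.064)]:
    print(n,Bk(ray(c,f(*p),z,E)))
im=bot.camera("side"); cv2.imwrite("pics/side8.png",cv2.resize(im[160:270,200:340,::-1],None,fx=5,fy=5,interpolation=cv2.INTER_CUBIC))
t=cv2.imread("pics/w8.png")
cv2.imwrite("pics/w8c.png",cv2.resize(t[80:290,140:380],None,fx=2.8,fy=2.8,interpolation=cv2.INTER_CUBIC))
print(bot.read_clock())
```

```text
lineL [ 0.0048 -0.0364  0.061 ]
lineR [0.0046 0.0349 0.061 ]
rearL [ 0.084  -0.0397  0.061 ]
rearR [0.0839 0.0391 0.061 ]
lip [ 0.0015 -0.0575  0.055 ]
scr1 [ 0.0206 -0.0498  0.064 ]
scr2 [0.0207 0.0502 0.064 ]
17.4583
```

View pics/w8c.png

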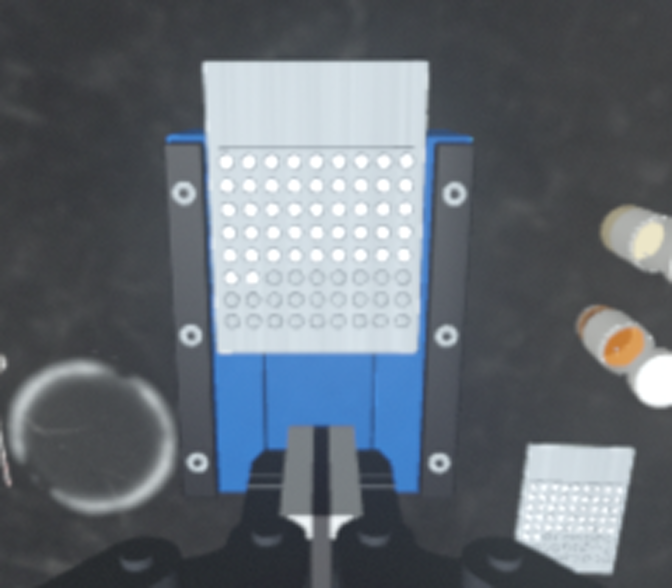

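View pics/side8.png

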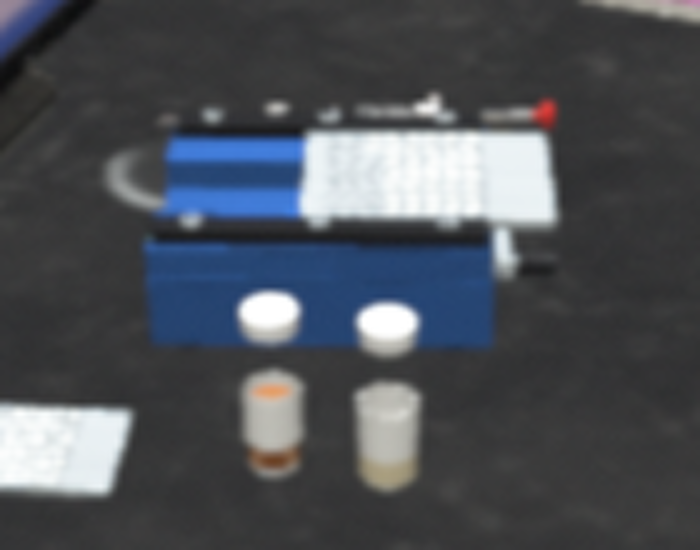

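Run:
```python
from h import *
d=np.load("pics/w8.npz");c=bot.calibration("wrist");E=wristE(d['p'],d['q'],c)
f=lambda x,y:(140+x/2.8-.3,80+y/2.8-.3)
for n,p,z in [("front",(316,62),.061),("line",(316,148),.061),("lip",(185,138),.055),("rear",(316,352),.061)]:
    print(n,Bk(ray(c,f(*p),z,E)))
bot.close_job()
```

```text
front [-0.025  -0.0007  0.061 ]
line [ 0.0048 -0.0007  0.061 ]
lip [ 0.0016 -0.0494  0.055 ]
rear [ 0.0839 -0.0007  0.061 ]
the job is handed in; nothing more can be done
```

The job is done and handed in. The catch is fully down to the left, and the larger plate lies flat in the block with its plain front margin over the lip by about 25 mm.

- **Catch:** I pushed the peg to the left with the shut fingertips, then pressed it down until it met the stop. The last pictures show the bar level.
- **Plate:** I pushed it only at its rear edge, with the fingertips in the thumb slot, then backed off and lifted clear.
- **Final position:** The front edge measures 25 to 26.5 mm past the lip. The spread is because the last two wrist pictures place the lip about 1.5 mm farther back than the first one. The engraved line is still 3 to 5 mm behind the lip, so all the spots are over the block.
- **Bystanders:** In the last pictures the vials are standing and look undisturbed. Only parts of the syringe are in view, and they look unmoved. I did not measure either again.
- **Time:** The job took about 17.5 s on the robot's clock. The highest wrist force I read was about 12 N.

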